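Find the lid that fits the plant-food jar

TASK

One of the two loose lids belongs to the plant-food jar: try them by screwing them on clockwise until one threads fully home, down on the jar's rim, and leave that one on. A lid that jams part way is the wrong one: back it off and leave it lying right way up on the bench, clear of the jar, never forcing it. Let go of everything and do not push the pot, the glass cloche, the tie dispenser or the rake about.

Things in the scene. Friction and masses are not known exactly. Their poses are not given: they have to be found in the camera images.
- jar_mouth (a point): Centre of the open mouth of a white stoneware jar, level with its rim, 108 mm above the bench; z up, x and -x each point into a notch in the thread's flange (from 18 degrees anticlockwise to 26 clockwise of it). A lid goes on with its bar along x: its lugs drop through the notches (play 3 mm sideways, 8 degrees) until its bar's middle rests 25 to 27 mm above this point.
- jar: The jar, body 98 mm across, neck 66, thread 83, fixed in a wooden collar (128 mm across, 16 tall). Origin: centre of its underside. Clockwise from above the thread draws a lid down 0.11 mm a degree. The right lid is home after 65 degrees, its bar's middle 19 mm above the rim (play 1 mm), turning with under 0.5 N m; hard stop at 85. The wrong one jams hard at 15 to 20, its bar at 23 mm or more.
- lid_1_grip (a point): Round black lid lying on the bench to one side of the jar: 97 mm across, 0.11 to 0.23 kg, a hollow skirt and flat top 28 mm tall, and on it a wooden bar handle 66 x 16 mm, 30 mm tall. This point: the bar's middle, 43 mm above the lid's lower edge; x along the bar, y across, z up. A half turn makes no difference. It fits the jar or the other lid does: find out by trying.
- lid_2_grip (a point): Middle of the bar of the other lid, on the jar's other side: same sizes, axes and looks from above. In each lid two lugs 12 mm wide sit inside the skirt under the bar's ends, undersides level with the lower edge; bore 89 mm, 72 mm between the lugs. One lid's lugs are too tall for the jar's thread; which cannot be seen while they lie.
- pot: Bystander: terracotta flower pot, 110 mm across, 95 mm tall; origin at the centre of its underside.
- cloche: Bystander: round glass cloche with a knob, 140 mm across, 168 mm tall, near the back edge; origin at the centre of its underside.
- dispenser: Bystander: white plastic push dispenser for plant ties, 75 x 85 mm, 104 mm tall; origin at the centre of its underside.
- rake: Bystander: black steel bonsai rake lying flat, 200 mm long along its x, 12 mm thick; origin at the middle of its handle, on the bench.
Mind the look-alikes: they are no part of the job. Leave any red or yellow look-alike of the part that bears lid_2_grip alone.

How it is judged:
At the end, for the whole second after the job is handed in: One lid is threaded home on the jar: its bar's middle at most 21.2 mm above the rim (19 mm is fully down), within 8 mm of the jar's axis and within 0.06 rad of level; the other lid lies right way up on the bench (within 0.1 rad of level), its centre more than 110 mm from the jar's axis (((z of lid_1_grip in the frame of jar_mouth between 0.01 and 0.0212 m and horizontal distance between lid_1_grip and jar_mouth below 0.008 m and angle between lid_1_grip's own z axis and vertical below 0.06 rad and height (world z) of lid_2_grip between 0.03 and 0.048 m and angle between lid_2_grip's own z axis and vertical below 0.1 rad and horizontal distance between lid_2_grip and jar_mouth above 0.11 m) or (z of lid_2_grip in the frame of jar_mouth between 0.01 and 0.0212 m and horizontal distance between lid_2_grip and jar_mouth below 0.008 m and angle between lid_2_grip's own z axis and vertical below 0.06 rad and height (world z) of lid_1_grip between 0.03 and 0.048 m and angle between lid_1_grip's own z axis and vertical below 0.1 rad and horizontal distance between lid_1_grip and jar_mouth above 0.11 m))); the robot touches nothing.
It fails at once if the pot is pushed more than 25 mm (distance of pot from where it was at the start of the episode above 0.025 m).
It fails at once if the cloche is pushed more than 25 mm (distance of cloche from where it was at the start of the episode above 0.025 m).
It fails at once if the dispenser is pushed more than 25 mm (distance of dispenser from where it was at the start of the episode above 0.025 m).
It fails at once if the rake is pushed more than 25 mm (distance of rake from where it was at the start of the episode above 0.025 m).
It fails at once if the jar's thread is forced: the jar is loaded with more than 180 N (turning a jammed lid on with some 4 N m) (contact force between jar and anything else above 180 N).
It also fails if it takes over 70 s, if anything falls off the work surface, if the arm or the gripper's body presses on something with over 40 N, if the wrist force passes 120 N, or if a joint passes its speed limit or range.

ROBOT

A 6-joint arm with a two-finger parallel gripper is mounted at the origin on the work surface. World frame = base frame: x ahead of the robot, y to its left, z up, the work surface at z = 0. Lengths are in m, angles in rad, forces in N, time in s.
With the tool pointing down it reaches from about 0.35 to 0.775 m from the base axis. Payload 7.3 kg.
Tool frame: the origin (TCP) lies at the very end of the fingers, on their centre line; the grasp point (between the pads) lies 19 mm behind it; x points along the fingers, y is the direction in which the jaws open and shut, and the axes are right-handed (so a half turn about x gives the same grasp; the last joint's range is limited). The gripper opens to 92 mm and grips with 3 to 60 N. Pads are 19 mm wide; open, the fingers measure 130 mm over their backs; the gripper's body (75 mm by 190 mm) begins 47 mm behind the grasp point.
Start: joints at [0.978, 0.342, 1.524, -0, 1.275, -0.146], TCP at [0.227, 0.473, 0.227] pointing down, gripper open.
Joint ranges: [-2.53, 2.53], [-0.77, 2.02], [0.04, 2.7], [-1, 4.14], [0.28, 2.66], [-3.11, 3.11]. Speed limits (rad/s): [2.57, 2.57, 3.14, 3.14, 3.14, 3.14].

INTERFACE

Orientations are given as [roll, pitch, yaw] about the fixed x, y, z axes, in that order (R = Rz(yaw) Ry(pitch) Rx(roll)).
In Python, from cell import robot gives the robot as it stands.
- The arm moves only by the tool play_rows, never from a script. Its argument "moves" is a list that holds one entry, the list of rows, each a list of 5 numbers: the shift along the tool's x, y, z in m, then the turn about the tool's x in degrees, then the opening, from -1 (shut) to 1 (fully open), so that 0 is half open. A call has exactly 10 rows; each row shifts and turns the pose as measured when the row begins, along the tool's axes as they then stand; what a row does not reach is not made up. A row lasts 1/10 s, in which the tool goes at most 50 mm and 8.59 degrees, less where a joint would pass 70% of its speed; a pose out of reach is approached as far as the arm can. A call with a gripper value outside its range is refused whole. The fingers move at their own pace and stop on an object; "grip_force" is the grip in N (left out, the last holds). Time passes only in rows, so rows that do not move let the fingers close, or fill a call up. It gives the time, the measured TCP pose, the force and the opening at its end, in the units of the state.
- robot.observe(): the state, without advancing time (a new reading comes with each control period).
- robot.read_camera(name): name is "scene" or "top"; returns the picture (480x640x3 uint8, red, green, blue); there is no depth.
- robot.get_calibration(name): a dict with "mtx" (3x3 intrinsics, pixels), "k1" (the pictures are not rectified: a ray, as slopes to the right and down, at radius r is drawn at 1 + k1 r^2 times it, then the intrinsics apply), "view" (4x4, takes a point from world to camera coordinates). Camera axes: x right, y up, looking along -z (the intrinsics and any distortion apply to the point x, -y, -z); pixel columns grow to the right and rows downward; lengths in m; the calibration is good to about 2 mm. A picture is of the moment at which its call begins. get_calibration takes no time and is no camera call.
- robot.hand_in(): hands the job in, once; it reports no verdict.
Trained networks look in the newest picture that a camera, given by its name, has taken for a name from the list of things; names that differ only in an ending like _2 or _b are one class to them, and where a whole thing is asked for, a point or a joint stands for the part that bears it (a point fixed in the world has none). Each returns a list of dicts, best first, with "score" (0 to 1); they miss things now and then, are a little off and sometimes report something else, mostly with a low value. They report only what shows in the picture. A call takes as long as a camera call. They do not tell look-alikes from the thing itself.
- robot.spot_in(camera, label): "point" ([column, row] in pixels, amid what is visible of it).
The state is a dict: "time": time; "qpos": joint angles; "qvel": joint speeds; "joint_efforts": joint torques, N m; "tool_pos": TCP position; "tool_rot": TCP orientation; "contact_force": force on the tool from outside, world axes, zero at the start; "torque": the same for the moment, N m; "opening": finger opening in m.
Only numpy, scipy, OpenCV 4.12 (cv2) and the standard library are available. Lean on these libraries where they do the work, as an engineer would, in place of code of your own. Each camera call takes 0.05 s, during which the arm holds its last target.

## Working session

There is one attempt and no reset: what is moved stays moved. The work goes in short steps, Python scripts to look and compute and a tool call to move; the robot and the scene stay as the last step left them, time stands still between calls to the robot, and variables do not carry over. Pictures are saved under pics/ and viewed, and the job is handed in when it is done.

Besides the shell and the picture viewer there is one more tool, called after "Emit:" as name([rows], argument=value, ...), one row to a line, values as JSON. play_rows: Moves the arm, as the interface text tells. Its arguments: {"type":"object","properties":{"moves":{"type":"array"},"grip_force":{"type":"number"}},"required":["moves"]}

```bash
ls; mkdir -p pics; python3 - <<'E'
from cell import robot
import cv2
print(robot.observe())
for c in("scene","top"):
    im=robot.read_camera(c); cv2.imwrite(f"pics/{c}0.png",im[:,:,::-1])
    k=robot.get_calibration(c); print(c,k)
    for l in("jar_mouth","jar","lid_1_grip","pot","cloche","dispenser","rake"):
        print(l,[(([round(float(x)) for x in d["point"]]),round(d["score"],2)) for d in robot.spot_in(c,l)])
E
```

```text
pics
{'time': 0.0, 'qpos': array([ 9.78022889e-01,  3.42752737e-01,  1.52502811e+00, -3.43408107e-05,
        1.27538741e+00, -1.46033736e-01]), 'qvel': array([-0.0006666 ,  0.00058325, -0.00161871,  0.0008755 , -0.00138491,
       -0.00077401]), 'joint_efforts': array([ 5.92904726e-04, -4.31233943e+01, -2.44229168e+01,  7.15755788e-02,
        5.59384050e-02, -1.43162360e-04]), 'tool_pos': array([0.22658798, 0.47312987, 0.22602551]), 'tool_rot': array([-1.69599184,  1.56922038, -2.14272152]), 'contact_force': array([ 0.18080108,  0.4256575 , -0.39661783]), 'torque': array([0.00059133, 0.04323069, 0.00180349]), 'opening': 0.09212435913177536}
scene {'mtx': array([[561.12639054,   0.        , 322.87278085],
       [  0.        , 561.12639054, 234.11759575],
       [  0.        ,   0.        ,   1.        ]]), 'k1': 0.007662748694689393, 'view': array([[ 0.87262931,  0.48822693,  0.01235125, -0.4608171 ],
       [-0.28723319,  0.49260232,  0.82148648,  0.07395307],
       [ 0.39498757, -0.72040087,  0.57009421, -1.67464766],
       [ 0.        ,  0.        ,  0.        ,  1.        ]])
[... 185 characters left out ...]
 0.93)]
rake [([305, 359], 0.85)]
top {'mtx': array([[529.81673528,   0.        , 320.71588968],
       [  0.        , 529.81673528, 249.84517347],
       [  0.        ,   0.        ,   1.        ]]), 'k1': -0.09571244045793789, 'view': array([[-0.02356054, -0.9995579 ,  0.01813549, -0.01528055],
       [ 0.99350563, -0.02139027,  0.11175426, -0.55611418],
       [-0.11131693,  0.0206507 ,  0.99357038, -1.09462536],
       [ 0.        ,  0.        ,  0.        ,  1.        ]])}
jar_mouth [([287, 275], 0.61)]
jar [([286, 275], 0.87)]
lid_1_grip [([212, 286], 0.59), ([244, 144], 0.54)]
pot [([160, 188], 0.81)]
cloche [([245, 143], 0.75)]
dispenser [([350, 157], 0.95)]
rake [([446, 204], 0.92)]
```

View pics/scene0.png

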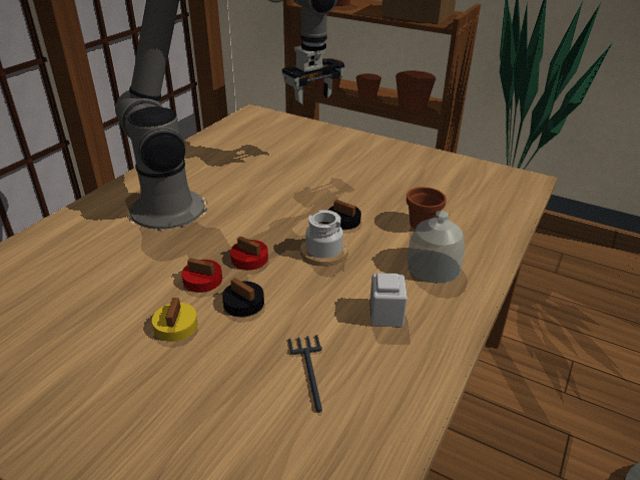

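View pics/top0.png

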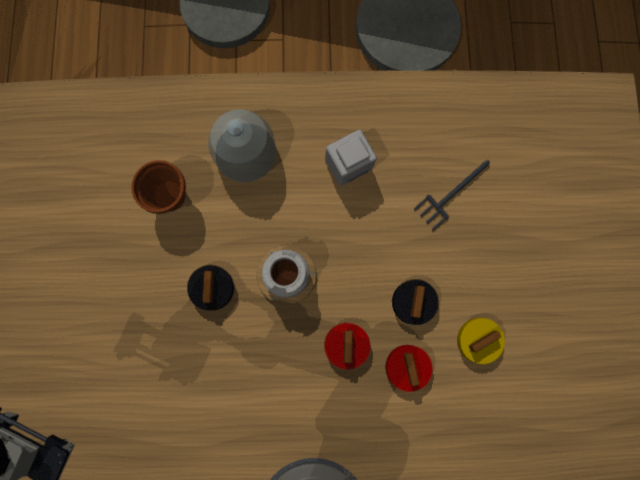

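The top view shows two black lids, at (211,287) and (415,302), one on each side of the jar at (286,275). There are red look-alikes at (348,346) and (409,369) and a yellow one at (482,342), which I'll leave alone. Next I'll confirm the black ones in crops and look at the notches.

```bash
python3 - <<'E'
import cv2,numpy as np
t=cv2.imread("pics/top0.png");s=cv2.imread("pics/scene0.png")
def c(im,x,y,w=35,z=400): return cv2.resize(im[y-w:y+w,x-w:x+w],(z,z),interpolation=cv2.INTER_CUBIC)
cv2.imwrite("pics/crop1.png",np.hstack([c(t,211,287,z=260),c(t,286,275,z=260),c(t,415,302,z=260)]))
cv2.imwrite("pics/crop2.png",np.hstack([c(s,344,214,z=260),c(s,324,237,z=260),c(s,243,296,z=260)]))
E
```

```text
(no output)
```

View pics/crop1.png

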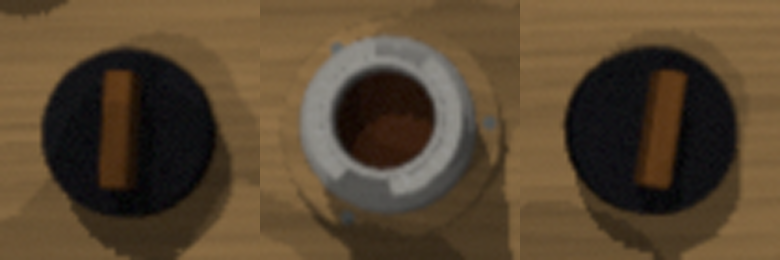

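View pics/crop2.png

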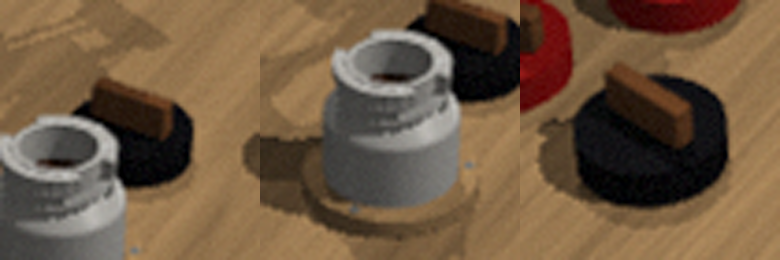

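The crops confirm the two black lids with wooden bars. The jar's flange notches also show, at about (393,55) and (360,185) in the first crop strip. Next, larger crops to pick features.

```bash
python3 - <<'E'
import cv2,numpy as np
t=cv2.imread("pics/top0.png");s=cv2.imread("pics/scene0.png")
def c(im,x,y,n,w=25,z=12):
    o=cv2.resize(im[y-w:y+w,x-w:x+w],None,fx=z,fy=z,interpolation=cv2.INTER_CUBIC)
    o=np.clip(o.astype(float)*1.5,0,255).astype(np.uint8)
    for k in range(0,2*w,5):
        cv2.line(o,(k*z,0),(k*z,6),(0,255,0),1);cv2.putText(o,str(x-w+k),(k*z,18),0,.35,(0,255,0))
        cv2.line(o,(0,k*z),(6,k*z),(0,255,0),1);cv2.putText(o,str(y-w+k),(8,k*z+4),0,.35,(0,255,0))
    return o[:600,:600]
J=c(t,286,275,0,z=12); cv2.imwrite("pics/jt.png",J)
J=c(s,324,228,0,z=12); cv2.imwrite("pics/js.png",J)
A=np.hstack([c(t,211,287,0,w=16),c(t,415,302,0,w=16)]);cv2.imwrite("pics/lt.png",A)
A=np.hstack([c(s,346,211,0,w=16),c(s,243,292,0,w=16)]);cv2.imwrite("pics/ls.png",A)
E
```

```text
(no output)
```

View pics/jt.png

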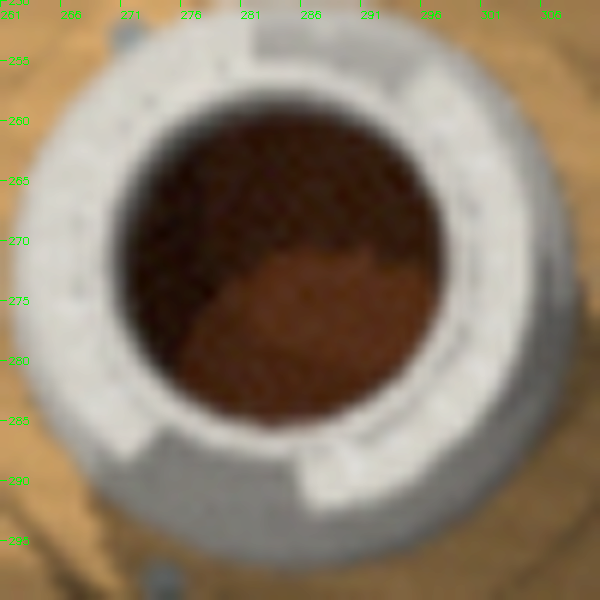

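View pics/js.png

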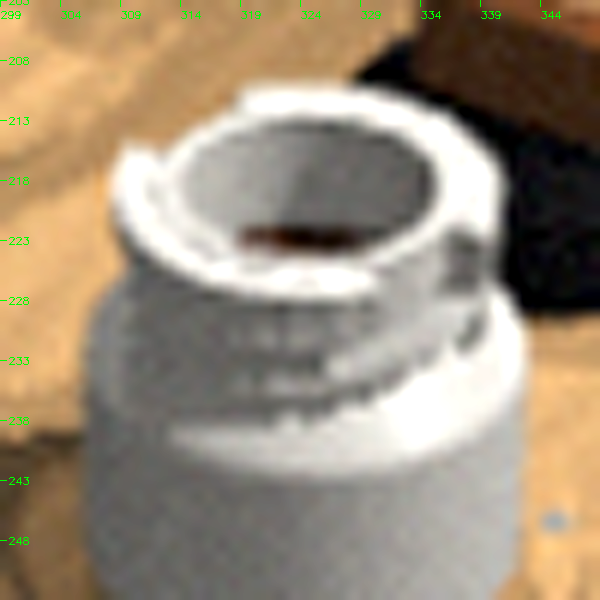

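View pics/lt.png

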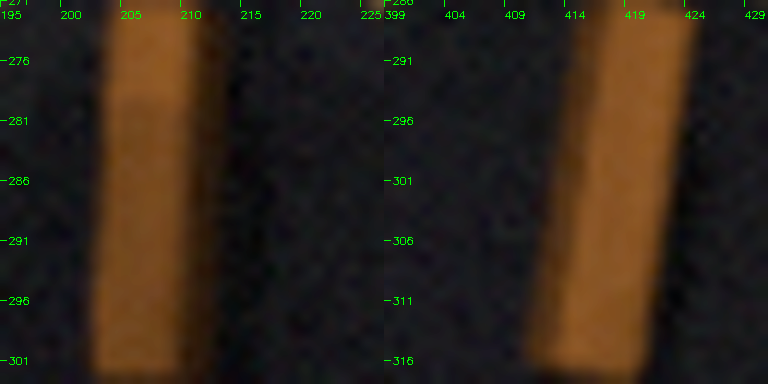

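View pics/ls.png

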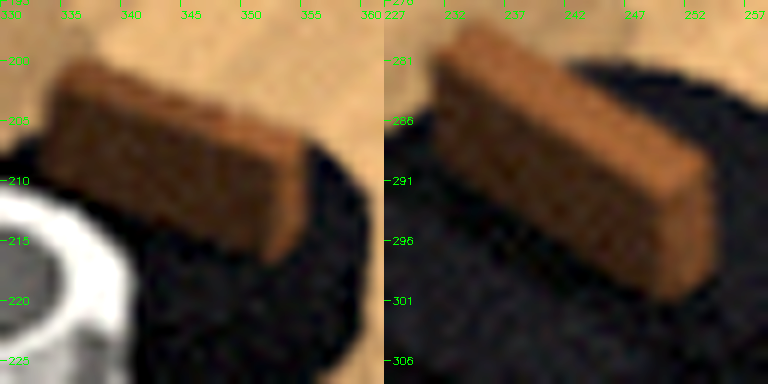

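```bash
cat > h.py <<'E'
import numpy as np, cv2
from cell import robot
from scipy.optimize import least_squares
K={c:robot.get_calibration(c) for c in("scene","top")}
def proj(c,P):
    k=K[c];V=k["view"];P=np.atleast_2d(P);q=P@V[:3,:3].T+V[:3,3]
    s=np.c_[q[:,0]/-q[:,2],-q[:,1]/-q[:,2]]
    r2=(s**2).sum(1,keepdims=True); s=s*(1+k["k1"]*r2)
    M=k["mtx"]; return np.c_[s[:,0]*M[0,0]+M[0,2],s[:,1]*M[1,1]+M[1,2]]
def onplane(c,uv,z):
    return least_squares(lambda p:(proj(c,[[p[0],p[1],z]])[0]-uv),[0.5,0]).x
E
python3 - <<'E'
from h import *
L,W,H=.033,.008,.015
C=np.array([[s*L,t*W,u*H] for u in(1,-1) for s in(1,-1) for t in(1,-1)])
def fit(top,sc,x0,free=True):
    # lists (corner,uv)
    def R(p):
        c,s=np.cos(p[3]),np.sin(p[3]); P=C@np.array([[c,s,0],[-s,c,0],[0,0,1]])+p[:3]
        a=proj("top",P);b=proj("scene",P)
        return np.r_[np.ravel([a[i]-np.array(u)+.5 for i,u in top]),np.ravel([b[i]-np.array(u)+.5 for i,u in sc])]
    r=least_squares(R,x0); print(r.x.round(4),np.degrees(r.x[3]).round(2),np.abs(r.fun).max().round(2),np.sqrt((r.fun**2).mean()).round(2)); return r
# corner idx: 0 (+x,+y) 1 (+x,-y) 2(-x,+y) 3(-x,-y); top view up=+x,left=+y
A0=[*onplane("top",[207,286],.058),.043,0]
fit([(0,(204,270.8)),(1,(211.4,270.8)),(2,(202.8,302.2)),(3,(210,302.2))],
    [],[*A0]) if 0 else None
P=C+np.array(A0[:3]); print(A0, proj("scene",P).round(0).tolist())
B0=[*onplane("top",[419,301],.058),.043,0];P=C+np.array(B0[:3]); print(B0, proj("scene",P).round(0).tolist())
tA=[(0,(204,270.8)),(1,(211.4,270.8)),(2,(202.8,302.2)),(3,(210,302.2))]
tB=[(0,(417.2,285.8)),(1,(424.4,287.2)),(2,(413.4,316.8)),(3,(420.3,317.2))]
sA=[(2,(336,200.2)),(3,(334.7,202.5)),(1,(352.9,208.2)),(0,(355.3,206.5)),(5,(352.5,216.8))]
sB=[(2,(233.75,278.1)),(3,(231.3,280.6)),(1,(250,292.25)),(0,(254.2,288.9)),(5,(250.7,301))]
fit(tA,sA,A0);fit(tB,sB,B0)
fit(tA,[],A0);fit(tB,[],B0)
# jar
T=np.array([283.9,271.8])-.5;S=np.array([324.6,219])-.5
r=least_squares(lambda p:np.r_[proj("top",p)[0]-T,proj("scene",p)[0]-S],[.5,.05,.1]);print("jar",r.x.round(4),r.fun.round(2))
def px(x,y): return np.array([261+x/12-.5,250+y/12-.5])
# circle fits on plane z=.108
for nm,pts in (("in",[(118,262),(445,262),(281,95),(281,428),(165,155),(398,150),(165,375),(400,375)]),("out",[(15,262),(532,270),(60,110),(495,140),(75,420),(470,425)])):
    q=np.array([onplane("top",px(*p),.108) for p in pts])
    f=least_squares(lambda p:np.hypot(*(q-p[:2]).T)-p[2],[.5,.05,.04]);print(nm,f.x.round(4),np.abs(f.fun).max())
    c=f.x
for p in [(245,10),(248,65),(435,65),(400,95),(130,460),(165,430),(310,515),(297,458)]:
    q=onplane("top",px(*p),.108)-c[:2];print(p,np.degrees(np.arctan2(q[1],q[0])).round(1),np.hypot(*q).round(4))
E
```

```text
[np.float64(0.4827311990531552), np.float64(0.20882060338758307), 0.043, 0] [[357.0, 206.0], [354.0, 208.0], [336.0, 200.0], [333.0, 202.0], [356.0, 215.0], [354.0, 217.0], [336.0, 209.0], [333.0, 211.0]]
[np.float64(0.4418515571898559), np.float64(-0.2279644150888316), 0.043, 0] [[257.0, 287.0], [253.0, 291.0], [233.0, 278.0], [229.0, 282.0], [257.0, 297.0], [253.0, 301.0], [234.0, 288.0], [230.0, 292.0]]
[ 0.4817  0.2089  0.0443 -0.0499] -2.86 1.37 0.7
[ 0.4401 -0.2272  0.0437 -0.1685] -9.66 1.72 0.84
[ 0.484   0.2145  0.019  -0.0427] -2.45 0.21 0.12
[ 0.4419 -0.2356 -0.0015 -0.1699] -9.73 0.36 0.21
jar [0.5053 0.0478 0.1073] [ 0.27  0.41  0.64 -0.06]
in [0.506  0.047  0.0268] 0.0007931254212893528
out [0.5067 0.0487 0.0422] 0.0008102770903461939
(245, 10) 5.3 0.0412
(248, 65) 6.2 0.0321
(435, 65) -41.1 0.0415
(400, 95) -39.1 0.034
(130, 460) 143.9 0.0404
(165, 430) 147.1 0.0331
(310, 515) -172.6 0.0426
(297, 458) -173.9 0.0331
```

```bash
cat >> h.py <<'E'
from scipy.spatial.transform import Rotation as Ro
def tool():
    o=robot.observe(); return o,np.array(o["tool_pos"]),Ro.from_euler("xyz",o["tool_rot"]).as_matrix()
def plan(xyz,bar_yaw,turns=0):
    o,p,R=tool(); y=np.degrees(np.arctan2(R[1,1],R[0,1]))
    d=(bar_yaw+90-y+90)%180-90+180*turns
    print("t",round(o["time"],2),"tcp",p.round(4),"jaw yaw",y.round(2),"tilt",(R[:,0]).round(4),"q6",o["qpos"][5].round(3),"open",round(o["opening"],4))
    print("F",np.array(o["contact_force"]).round(1),"M",np.array(o["torque"]).round(2))
    print("shift tool now",(R.T@(np.array(xyz)-p)).round(4),"turn about tool x",round(-d,2))
E
python3 - <<'E'
from h import *
plan([.482,.209,.12],-2.8)
for n,u,z in(("pot",(160,188),.095),("cloche",(238,127),.168),("disp",(352,150),.104),("red1",(348,346),.05),("red2",(409,369),.05)):
    print(n,onplane("top",np.array(u),z).round(3))
E
```

```text
t 0.8 tcp [0.2268 0.4735 0.2268] jaw yaw 64.4 tilt [ 1.e-04  1.e-04 -1.e+00] q6 -0.146 open 0.0921
F [-0.6 -1.1  0.4] M [-0.01  0.02 -0.03]
shift tool now [ 0.1067 -0.1283  0.3444] turn about tool x -22.8
pot [0.683 0.298]
cloche [0.782 0.129]
disp [ 0.751 -0.095]
red1 [ 0.353 -0.079]
red2 [ 0.303 -0.203]
```

Emit:
play_rows([
  [[0,-0.016,0.043,0,0],[0,-0.016,0.043,0,0],[0,-0.016,0.043,0,0],[0,-0.016,0.043,0,0],[0,-0.016,0.043,0,0],[0,-0.016,0.043,0,0],[0,-0.016,0.043,0,0],[0,-0.016,0.043,0,0],[0.03,0,0,-8,0],[0.03,0,0,-8,0]],
], grip_force=30)

```text
time: 1.8
tool_pos: [0.4955, 0.201, 0.1694]
tool_rot: [0.513, 1.557, 0.356]
contact_force: [-0.2, 0.2, -0.6]
opening: 0.046
```

```bash
python3 - <<'E'
from h import *
plan([.482,.209,.032],-2.8)
cv2.imwrite("pics/s1.png",robot.read_camera("scene")[:,:,::-1]);cv2.imwrite("pics/t1.png",robot.read_camera("top")[:,:,::-1])
E
```

```text
t 1.8 tcp [0.4955 0.201  0.1694] jaw yaw 81.04 tilt [ 0.0133  0.0049 -0.9999] q6 -1.174 open 0.046
F [-0.2  0.2 -0.6] M [0.04 0.08 0.06]
shift tool now [ 0.1373  0.0048 -0.0163] turn about tool x -6.16
```

Emit:
play_rows([
  [[0.01,0.005,-0.016,-6,0],[0.025,0,0,0,0],[0.025,0,0,0,0],[0.02,0,0,0,0],[0,0,0,0,0],[0,0,0,0,0],[0,0,0,0,0],[0,0,0,0,0],[0,0,0,0,0],[0,0,0,0,0]],
])

```text
time: 2.9
tool_pos: [0.4829, 0.2136, 0.0971]
tool_rot: [0.436, 1.549, 0.363]
contact_force: [0.2, -0.2, -0.4]
opening: 0.0455
```

```bash
python3 - <<'E'
from h import *
plan([.482,.209,.032],-2.8)
a=robot.read_camera("scene")[:,:,::-1];b=robot.read_camera("top")[:,:,::-1]
def c(im,x,y,w=40): return cv2.resize(im[y-w:y+w,x-w:x+w],(400,400),interpolation=cv2.INTER_CUBIC)
cv2.imwrite("pics/2.png",np.hstack([c(a,346,205),c(b,211,287)]))
E
```

```text
t 2.9 tcp [0.4829 0.2136 0.0971] jaw yaw 85.83 tilt [ 0.0206  0.0078 -0.9998] q6 -1.229 open 0.0455
F [ 0.2 -0.2 -0.4] M [0.09 0.03 0.03]
shift tool now [ 0.065  -0.0053 -0.0019] turn about tool x -1.37
```

View pics/2.png

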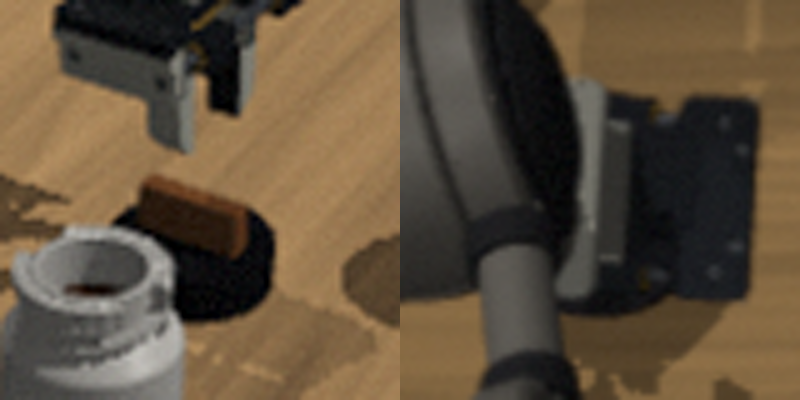

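The fingers sit above and either side of lid A's bar, with scene finger tips near (180,150) in the crop. The tool is tilting slightly, so I'll keep the moves compact.

Emit:
play_rows([
  [[0.012,-0.005,-0.002,-1.4,0],[0.018,0,0,0,0],[0.018,0,0,0,0],[0.013,0,0,0,0],[0.003,0,0,0,-1],[0,0,0,0,-1],[0,0,0,0,-1],[0,0,0,0,-1],[0,0,0,0,-1],[0,0,0,0,-1]],
])

```text
time: 4.0
tool_pos: [0.4836, 0.2093, 0.0337]
tool_rot: [0.39, 1.544, 0.342]
contact_force: [-0.3, 0.2, -1.1]
opening: 0.0156
```

```bash
python3 - <<'E'
from h import *
plan([.482,.209,.032],-2.8)
E
```

```text
t 4.0 tcp [0.4836 0.2093 0.0337] jaw yaw 87.25 tilt [ 0.025   0.0089 -0.9996] q6 -1.263 open 0.0156
F [-0.3  0.2 -1.1] M [0.01 0.04 0.  ]
shift tool now [ 0.0017 -0.0004 -0.0016] turn about tool x 0.05
```

Emit:
play_rows([
  [[-0.02,0,0,0,-1],[-0.04,0,0,0,-1],[-0.045,0,0,0,-1],[-0.03,0,0,0,-1],[0,-0.03,0.005,0,-1],[0,-0.035,0.005,0,-1],[0,-0.035,0.005,0,-1],[0,-0.03,0.005,0,-1],[0,-0.02,0.005,5,-1],[0,0,0,5,-1]],
], grip_force=35)

```text
time: 5.0
tool_pos: [0.4983, 0.0525, 0.1756]
tool_rot: [0.508, 1.54, 0.284]
contact_force: [0.5, 0.0, -1.4]
opening: 0.0159
```

```bash
python3 - <<'E'
from h import *
plan([.5072,.0478,.125],-13.5)
a=robot.read_camera("scene")[:,:,::-1];b=robot.read_camera("top")[:,:,::-1]
def c(im,x,y,w=50): return cv2.resize(im[y-w:y+w,x-w:x+w],(400,400),interpolation=cv2.INTER_CUBIC)
cv2.imwrite("pics/3.png",np.hstack([c(a,324,215),c(b,286,270)]))
E
```

```text
t 5.0 tcp [0.4983 0.0525 0.1756] jaw yaw 77.21 tilt [ 0.0293  0.0086 -0.9995] q6 -1.407 open 0.0159
F [ 0.5  0.  -1.4] M [ 0.02  0.05 -0.01]
shift tool now [ 0.0508 -0.0034  0.0084] turn about tool x 0.71
```

View pics/3.png

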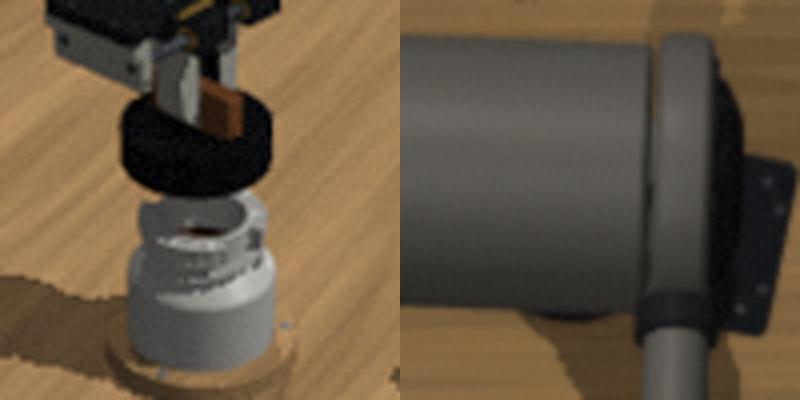

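Lid A is held level above the jar in the scene view. I'll align it and then descend.

Emit:
play_rows([
  [[0.003,-0.003,0.008,0.7,-1],[0.009,0,0,0,-1],[0.009,0,0,0,-1],[0.005,0,0,0,-1],[0,0,0,0,-1],[0,0,0,0,-1],[0,0,0,0,-1],[0,0,0,0,-1],[0,0,0,0,-1],[0,0,0,0,-1]],
])

```text
time: 6.1
tool_pos: [0.5058, 0.0517, 0.147]
tool_rot: [0.564, 1.541, 0.341]
contact_force: [-0.6, 0.7, -0.7]
opening: 0.0157
```

```bash
python3 - <<'E'
from h import *
plan([.5072,.0478,.125],-13.5)
a=robot.read_camera("scene")[:,:,::-1]
def c(im,x,y,w=35): return cv2.resize(im[y-w:y+w,x-w:x+w],(560,560),interpolation=cv2.INTER_CUBIC)
cv2.imwrite("pics/4.png",c(a,324,215))
E
```

```text
t 6.1 tcp [0.5058 0.0517 0.147 ] jaw yaw 77.27 tilt [ 0.0277  0.0098 -0.9996] q6 -1.411 open 0.0157
F [-0.6  0.7 -0.7] M [-0.05  0.03  0.03]
shift tool now [ 0.0219 -0.0038  0.0017] turn about tool x 0.77
```

View pics/4.png

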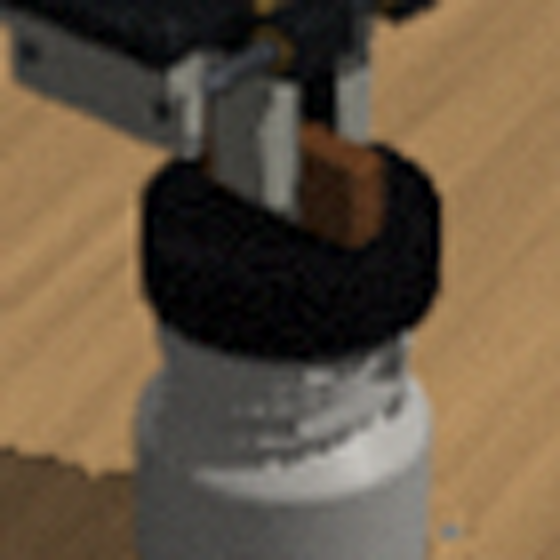

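Emit:
play_rows([
  [[0,-0.004,0.002,0.8,-1],[0.003,0,0,0,-1],[0.003,0,0,0,-1],[0.003,0,0,0,-1],[0.003,0,0,0,-1],[0,0,0,0,-1],[0,0,0,0,-1],[0,0,0,0,-1],[0,0,0,0,-1],[0,0,0,0,-1]],
])

```text
time: 7.15
tool_pos: [0.5073, 0.047, 0.1339]
tool_rot: [0.58, 1.541, 0.342]
contact_force: [0.0, 0.7, -1.1]
opening: 0.0158
```

```bash
python3 - <<'E'
from h import *
plan([.5072,.0478,.125],-13.5)
E
```

```text
t 7.15 tcp [0.5073 0.047  0.1339] jaw yaw 76.39 tilt [ 0.0277  0.0099 -0.9996] q6 -1.406 open 0.0158
F [ 0.   0.7 -1.1] M [-0.04  0.03  0.04]
shift tool now [ 0.0089  0.0006 -0.0005] turn about tool x -0.11
```

Already 8 mm below the flange contact height with no force, so the lugs are dropping through the notches. I'll continue down.

Emit:
play_rows([
  [[0.003,0.0005,-0.0005,0,-1],[0.003,0,0,0,-1],[0.002,0,0,0,-1],[0.001,0,0,0,-1],[0.001,0,0,0,-1],[0,0,0,0,-1],[0,0,0,0,-1],[0,0,0,0,-1],[0,0,0,0,-1],[0,0,0,0,-1]],
])

```text
time: 8.15
tool_pos: [0.5074, 0.0478, 0.1231]
tool_rot: [0.575, 1.541, 0.337]
contact_force: [0.6, 0.4, -1.4]
opening: 0.0158
```

```bash
python3 - <<'E'
from h import *
plan([.5072,.0478,.125],-13.5)
E
```

```text
t 8.15 tcp [0.5074 0.0478 0.1231] jaw yaw 76.39 tilt [ 0.0281  0.0098 -0.9996] q6 -1.405 open 0.0158
F [ 0.6  0.4 -1.4] M [ 0.    0.   -0.01]
shift tool now [-0.0019 -0.     -0.0001] turn about tool x -0.11
```

Emit:
play_rows([
  [[0.001,0,0,0,-1],[0.001,0,0,0,-1],[0,0,0,2,-1],[0,0,0,2,-1],[0,0,0,2,-1],[0,0,0,2,-1],[0,0,0,0,-1],[0,0,0,0,-1],[0,0,0,0,-1],[0,0,0,0,-1]],
])

```text
time: 9.15
tool_pos: [0.5078, 0.0479, 0.1228]
tool_rot: [0.689, 1.539, 0.309]
contact_force: [0.4, 0.3, -1.1]
opening: 0.0157
```

```bash
python3 - <<'E'
from h import *
plan([.5072,.0478,.125],-13.5)
E
```

```text
t 9.15 tcp [0.5078 0.0479 0.1228] jaw yaw 68.23 tilt [ 0.0304  0.0097 -0.9995] q6 -1.262 open 0.0157
F [ 0.4  0.3 -1.1] M [0.   0.02 0.01]
shift tool now [-0.0022 -0.0003 -0.0004] turn about tool x -8.27
```

Emit:
play_rows([
  [[0.0003,0,0,3,-1],[0.0003,0,0,3,-1],[0.0003,0,0,3,-1],[0.0003,0,0,2,-1],[0.0002,0,0,2,-1],[0.0002,0,0,2,-1],[0,0,0,0,-1],[0,0,0,0,-1],[0,0,0,0,-1],[0,0,0,0,-1]],
])

```text
time: 10.15
tool_pos: [0.5078, 0.0478, 0.121]
tool_rot: [0.953, 1.539, 0.306]
contact_force: [-0.0, 0.2, -1.4]
opening: 0.0155
```

```bash
python3 - <<'E'
from h import *
plan([.5072,.0478,.125],-13.5)
E
```

```text
t 10.15 tcp [0.5078 0.0478 0.121 ] jaw yaw 52.93 tilt [ 0.0303  0.0096 -0.9995] q6 -0.995 open 0.0155
F [-0.   0.2 -1.4] M [-0.02  0.05 -0.  ]
shift tool now [-0.004  -0.0003 -0.0004] turn about tool x -23.57
```

Turned 23.5° with no moment, past where the wrong lid would jam. Continuing.

Emit:
play_rows([
  [[0.0003,0,0,3,-1],[0.0003,0,0,3,-1],[0.0003,0,0,3,-1],[0.0003,0,0,3,-1],[0.0003,0,0,3,-1],[0.0003,0,0,3,-1],[0,0,0,0,-1],[0,0,0,0,-1],[0,0,0,0,-1],[0,0,0,0,-1]],
])

```text
time: 11.15
tool_pos: [0.5083, 0.0471, 0.1194]
tool_rot: [1.218, 1.538, 0.251]
contact_force: [-0.4, -0.3, -0.5]
opening: 0.0161
```

```bash
python3 - <<'E'
from h import *
plan([.5072,.0478,.125],-13.5)
a=robot.read_camera("scene")[:,:,::-1]
def c(im,x,y,w=35): return cv2.resize(im[y-w:y+w,x-w:x+w],(560,560),interpolation=cv2.INTER_CUBIC)
cv2.imwrite("pics/5.png",c(a,324,215))
E
```

```text
t 11.15 tcp [0.5083 0.0471 0.1194] jaw yaw 34.63 tilt [ 0.0314  0.0081 -0.9995] q6 -0.675 open 0.0161
F [-0.4 -0.3 -0.5] M [-0.12  0.02 -0.07]
shift tool now [-0.0057 -0.0004 -0.0012] turn about tool x -41.87
```

View pics/5.png

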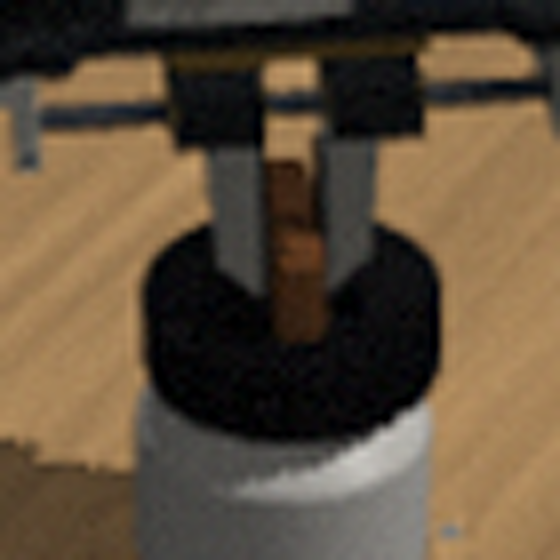

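The lid has sunk on the thread with low moment (0.14 N m at most). I'll finish the turn.

Emit:
play_rows([
  [[0.0003,-0.001,-0.001,3,-1],[0.0003,0,0,3,-1],[0.0003,0,0,3,-1],[0.0003,0,0,3,-1],[0.0003,0,0,3,-1],[0.0003,0,0,2,-1],[0.0003,0,0,2,-1],[0.0002,0,0,2,-1],[0,0,0,0,-1],[0,0,0,0,-1]],
])

```text
time: 12.2
tool_pos: [0.5073, 0.0462, 0.1178]
tool_rot: [1.475, 1.538, 0.136]
contact_force: [0.2, 0.5, -1.6]
opening: 0.0159
```

```bash
python3 - <<'E'
from h import *
plan([.5072,.0478,.125],-13.5)
E
```

```text
t 12.2 tcp [0.5073 0.0462 0.1178] jaw yaw 13.31 tilt [ 0.0323  0.0044 -0.9995] q6 -0.301 open 0.0159
F [ 0.2  0.5 -1.6] M [-0.35  0.2   0.15]
shift tool now [-0.0072  0.0005 -0.0015] turn about tool x -63.19
```

Emit:
play_rows([
  [[0.0003,0,0,2,-1],[0.0003,0,0,2,-1],[0.0002,0,0,2,-1],[0,0,0,2,-1],[0,0,0,0,-1],[0,0,0,0,-1],[0,0,0,0,-1],[0,0,0,0,-1],[0,0,0,0,-1],[0,0,0,0,-1]],
])

```text
time: 13.2
tool_pos: [0.5071, 0.045, 0.1176]
tool_rot: [1.492, 1.539, 0.022]
contact_force: [0.2, 0.4, 0.1]
opening: 0.0151
```

```bash
python3 - <<'E'
from h import *
plan([.5072,.0478,.125],-13.5)
E
```

```text
t 13.2 tcp [0.5071 0.045  0.1176] jaw yaw 5.75 tilt [ 3.160e-02  7.000e-04 -9.995e-01] q6 -0.166 open 0.0151
F [0.2 0.4 0.1] M [-0.59  0.4   0.12]
shift tool now [-0.0074  0.0006 -0.0028] turn about tool x -70.75
```

Turned 70.7° with the bar about 19 mm above the rim. I'll release, rise and inspect.

Emit:
play_rows([
  [[0,0,0,0,0],[0,0,0,0,0],[0,0,0,0,0],[-0.01,0,0,0,0],[-0.03,0,0,0,0],[-0.03,0,0,0,0],[0,0,-0.045,0,0],[0,0,-0.045,0,0],[0,0,-0.045,0,0],[0,0,-0.045,0,0]],
])

```text
time: 14.2
tool_pos: [0.4909, 0.2247, 0.1967]
tool_rot: [1.562, 1.529, 0.077]
contact_force: [0.1, -0.9, -0.0]
opening: 0.0458
```

```bash
python3 - <<'E'
from h import *
plan([.5072,.0478,.125],-13.5)
a=robot.read_camera("scene")[:,:,::-1];b=robot.read_camera("top")[:,:,::-1]
cv2.imwrite("pics/s6.png",a);cv2.imwrite("pics/t6.png",b)
def c(im,x,y,w=25): return cv2.resize(im[y-w:y+w,x-w:x+w],(400,400),interpolation=cv2.INTER_CUBIC)
cv2.imwrite("pics/6.png",np.hstack([c(a,324,225),c(b,286,270)]))
E
```

```text
t 14.2 tcp [0.4909 0.2247 0.1967] jaw yaw 4.95 tilt [ 0.0414  0.0032 -0.9991] q6 0.21 open 0.0458
F [ 0.1 -0.9 -0. ] M [-0.12 -0.01  0.05]
shift tool now [ 0.0717 -0.002   0.1776] turn about tool x -71.55
```

View pics/6.png

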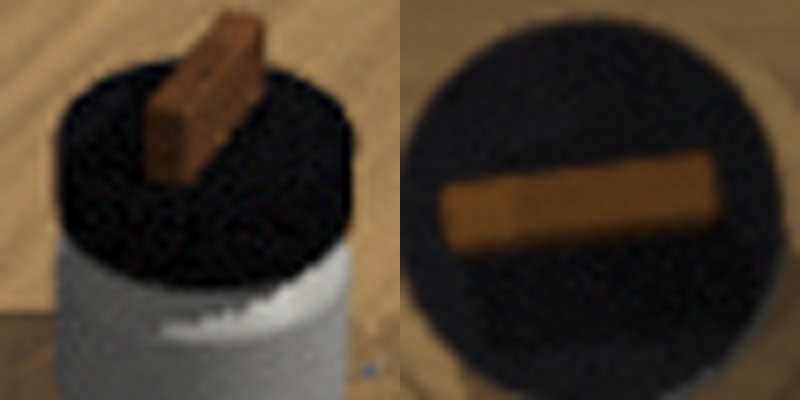

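View pics/t6.png

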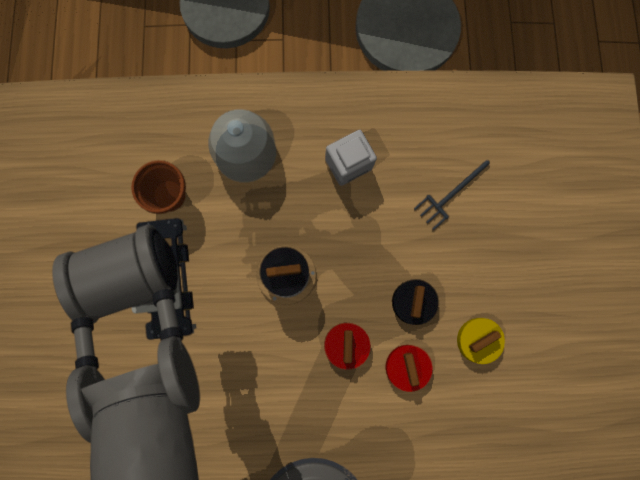

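```bash
python3 - <<'E'
from h import *
L,W,H=.033,.008,.015
C=np.array([[s*L,t*W,u*H] for u in(1,-1) for s in(1,-1) for t in(1,-1)])
T=[(0,(710,153)),(1,(718,215)),(2,(442,187)),(3,(450,250))];S=[(1,(148,103)),(0,(188,122)),(2,(265,22)),(3,(222,12)),(5,(148,178)),(4,(188,186))]
T=[(i,(261+(x-400)/8-.5,245+y/8-.5)) for i,(x,y) in T];S=[(i,(299+x/8-.5,200+y/8-.5)) for i,(x,y) in S]
def P(p):
    return C@Ro.from_euler("zyx",[p[3],p[4],p[5]]).as_matrix().T+p[:3]
for tilt in(0,1):
  def R(p):
    p=np.r_[p[:4],p[4:]*tilt];a=proj("top",P(p));b=proj("scene",P(p))
    return np.r_[np.ravel([a[i]-u for i,u in T]),np.ravel([b[i]-u for i,u in S])]
  r=least_squares(R,[.506,.048,.127,-1.47,0,0]);print(r.x.round(4),r.fun.round(1))
# known-height tests, lid lower edge: lid black rim bottom silhouettes
E
```

```text
[ 0.5059  0.0467  0.128  -1.4644  0.      0.    ] [ 0.7  0.1  0.7  0.7 -0.2  0.3 -0.2  0.7 -0.2  0.2  0.7 -0.7  1.1 -0.8
  0.8 -0.9 -0.2  0.8  0.6  1.3]
[ 0.5056  0.0461  0.1277 -1.4576  0.0304 -0.0506] [ 0.5 -0.1  0.6  0.4 -0.2  0.4 -0.2  0.8  0.  -0.2  0.9 -1.   1.1 -0.1
  0.8 -0.4 -0.7  0.5  0.1  1.2]
```

The views agree on the seated lid:
- **Height:** its bar's middle is 19 to 20 mm above the rim.
- **Centring:** it is 1 to 2 mm off the jar's axis.
- **Turn:** it is about 72° past the jar's x axis.

The other black lid and all the bystanders look unmoved, and the gripper is clear. I'll hand in.

```bash
python3 -c "
from cell import robot
print(robot.hand_in())"
```

```text
the job is handed in; nothing more can be done
None
```

The first lid I tried, the black one on the +y side of the jar, was the right one. I threaded it home, let go and handed the job in; no verdict is reported.

- **Threading:** it dropped through the notches without force and turned about 71° clockwise. It showed no jam at 15 to 20°. The moment about the vertical axis stayed at or below 0.15 N m. Sideways moment rose to about 0.7 N m at the end, because the tool had drifted about 0.03 rad off vertical.
- **Last two-view check:** the bar's middle is about 20 mm above the rim by camera and 19 mm by the tool reading. It is 1 to 2 mm off the jar's axis. In the top picture the other black lid still lies on the bench where it was, about 280 mm from the jar. The bystanders and the red and yellow look-alikes look unmoved, and the gripper is empty and clear.
- **Weak spot:** I could not confirm the lid is level from the pictures. A fit with tilt left free gave up to 0.05 rad on noisy picks, against the 0.06 limit. The thread's play suggests the real tilt is much smaller.

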